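Check the spring scale with two weights

TASK

Check the shop's spring scale: take the largest steel weight from the wooden tray, carry it across clear of the box and jars, stand it upright in the middle of the scale's pan and let go, without pressing the pan down to its stop. Then bring the smallest weight over in the same way and keep holding it upright, centred about one centimetre above the large one and never touching it, ready to be added: finish while holding it there. Leave the medium weight in the tray and do not disturb the box, the jars or the mug.

Things in the scene. Friction and masses are not known exactly. Their poses are not given: they have to be found in the camera images.
- large_weight_center (a point): centre (half-way up) of the large check weight: a plain upright steel cylinder, diameter 44 mm, 56 mm high, about 0.6 kg, flat on top; z axis along the cylinder. At the start it stands in one of the three places of the tray
- medium_weight_center (a point): centre (half-way up) of the medium check weight: steel cylinder, diameter 33 mm, 42 mm high, about 0.27 kg; it stays in the tray
- small_weight_center (a point): centre (half-way up) of the small check weight: steel cylinder, diameter 24 mm, 32 mm high, about 0.11 kg; z axis along the cylinder
- tray: fixed light wooden tray, 90 mm (its x) by 260 mm (its y), rim 14 mm high and 6 mm thick, inner floor 6 mm above the worktop; origin at the centre of its underside. The three weights stand in a row along its y axis, 85 mm apart, so fingers that close along the tray's x axis have the most room
- pan_center (a point): middle of the flat inner floor of the scale's round steel pan, 122 mm above the worktop when empty; the floor is 140 mm across, with a rim 6 mm higher, outer diameter 152 mm; a thin ring 60 mm across is marked round the middle. The white scale body under it is 150 x 160 mm and 90 mm high, fixed, with a dial on its front. The scale may stand to the left or to the right of the box and jars, the tray on the other side
- scale_pan (a joint): how far the sprung pan has sunk, m: 0 empty, stop at 0.020; stiffness 800 N/m, so the large weight sinks it by about 6 to 9 mm
- wood_box: open beech box, 160 mm long (its y), 64 mm wide (its x), 110 mm high, standing between tray and scale; origin at the centre of its underside; an obstacle to lift things over
- honey_jar: closed glass jar with a grey lid, diameter 71 mm, 110 mm high, standing behind the box between tray and scale; origin at the centre of its underside; obstacle
- jam_jar: closed glass jar with a white lid, diameter 72 mm, 102 mm high, at the back of the worktop; origin at the centre of its underside; bystander
- mug: white mug, diameter 92 mm, 95 mm high, at the back of the worktop; origin at the centre of its underside; bystander
Not all that is in view belongs to the job. What is shaped like the part that bears large_weight_center but orange or purple is not meant.

How it is judged:
By the outcome, as a careful person would: the job done as asked, in the order asked, and still so for the second after the job is handed in, while the arm keeps its last pose, push and grip.
It also fails if it takes over 61 s, if anything falls off the work surface, if the arm or the gripper's body presses on something with over 40 N, if the wrist force passes 120 N, or if a joint passes its speed limit or range.

ROBOT

A 7-joint arm with a two-finger parallel gripper is mounted at the origin on a cart in front of the work surface, level with it; the furniture and walls round the work are solid. World frame = base frame: x ahead of the robot, y to its left, z up, the work surface at z = 0. Lengths are in m, angles in rad, forces in N, time in s.
With the tool pointing down it reaches from about 0.4 to 0.9 m from the base axis. Payload 5.5 kg.
Tool frame: the origin (TCP) lies at the very end of the fingers, on their centre line; the grasp point (between the pads) lies 19 mm behind it (arm.hold_point_z is the distance from the TCP to the grasp point, in m); z points along the fingers, y is the line along which they close (so a half turn about z gives the same grasp; the last joint's range is limited). The gripper opens to 85 mm and grips with 20 to 120 N. Pads are 22 mm wide; open, the fingers measure 114 mm over their backs; the gripper's body (76 mm by 85 mm) begins 54 mm behind the grasp point. The pads swing forward as they close: fully open they stand 13 mm farther back than shut.
Start: joints at [-0.993, 0.501, -0.427, 1.55, 0.221, 1.138, -0.21], TCP at [0.201, 0.618, 0.231] pointing down, gripper open.
Joint ranges: [-2.88, 2.88], [-0.31, 2.03], [-1.54, 1.56], [0.2, 2.42], [-1.41, 4.55], [0.19, 2.02], [-2.57, 2.57]. Speed limits (rad/s): [2.57, 2.57, 3.14, 3.14, 3.14, 3.14, 3.14].

INTERFACE

Orientations are given as a unit quaternion [x, y, z, w].
In Python, from station import arm gives the robot as it stands.
- The arm moves only by the shell command python3 -m crank 'ROWS' [OPENING] [FORCE]. ROWS is JSON, a list of rows, each a list of 6 numbers: the shift along the tool's x, y, z in mm, then the turn, a rotation vector about the tool's x, y, z in rad. In form: [[tx, ty, tz, rx, ry, rz], ...]. A call has 1 to 20 rows; each row is the pose to reach, as a shift and turn from the pose commanded when the call began, along the tool's axes at that moment; what a row does not reach only later rows make up. A row lasts 1/10 s, in which the tool goes at most 50 mm and 8.59 degrees, less where a joint would pass 70% of its speed; a pose out of reach is approached as far as the arm can. A call with a gripper value outside its range is refused whole. OPENING is the finger opening in mm, from 0 to 85.4, set as the call begins (- or left out, the last holds). The fingers move at their own pace and stop on an object; FORCE is the grip in N (left out, the last holds). Time passes only in rows, so rows that repeat a pose let the fingers close. It gives the time, the measured TCP pose, the force, the opening and the grip force at its end, in the units of the state.
- arm.observe(): the state, without advancing time (a new reading comes with each control period).
- arm.grab_frame(name): name is "scene" or "top" or "wrist"; returns a dict with "pixels" (480x640x3 uint8, red, green, blue), "K" (3x3 intrinsics, pixels), "R" (3x3) and "t" (3): a world point X has camera coordinates R X + t. Camera axes: x right, y down, z forward; pixel columns grow to the right and rows downward; lengths in m; the calibration is good to about 2 mm. The wrist camera is an equidistant fisheye: a pixel r from the principal point sees the ray r / f radians off the axis. A picture is of the moment at which its call begins. There is no depth.
- arm.close_job(): hands the job in; it is judged then, once.
Trained networks look in a picture, given as the dict that the camera call returned (one of the last four; its "shot" number tells which), for a name from the list of things; names that differ only in an ending like _2 or _b are one class to them, and where a whole thing is asked for, a point or a joint stands for the part that bears it (a point fixed in the world has none). Each returns a list of dicts, best first, with "conf" (0 to 1); they miss things now and then, are a little off and sometimes report something else, mostly with a low value. They report only what shows in the picture. A call takes as long as a camera call. They do not tell look-alikes from the thing itself.
- arm.recognise(picture, thing): "position" ([x, y, z] in m, in world coordinates, good to about 4 mm: the middle of the surface that is visible of it).
- arm.silhouettes(picture, thing): "region" (480x640 bool, what is visible of it).
- arm.mark_of(picture, thing): "position" ([x, y, z] in m, in world coordinates, good to about 4 mm: a listed point, or the origin of a listed thing).
The state is a dict: "time_s": time; "qpos": joint angles; "joint_velocities": joint speeds; "effort": joint torques, N m; "tool_pos": TCP position; "tcp_rot": TCP orientation; "wrist_force": force on the tool from outside, world axes, zero at the start; "ft_torque": the same for the moment, N m; "width": finger opening in m; "gripper_force": force on a finger pad.
Only numpy, scipy, OpenCV 4.12 (cv2) and the standard library are available. Lean on these libraries where they do the work, as an engineer would, in place of code of your own. Each camera call takes 0.05 s, during which the arm holds its last target. There are 200 camera calls.

## Working session

There is one attempt and no reset: what is moved stays moved. The work goes in short steps, Python scripts to look and compute and a shell command to move; the robot and the scene stay as the last step left them, time stands still between calls to the robot, and variables do not carry over. Pictures are saved under pics/ and viewed, at most 10 in all, crops included, and the job is handed in when it is done.

```bash
ls; mkdir -p pics; python3 - <<'E'
from station import arm
import cv2,numpy as np
s=arm.observe();print({k:np.round(v,3).tolist() for k,v in s.items()},arm.hold_point_z)
P={n:arm.grab_frame(n) for n in("scene","top")}
for n,p in P.items():
    cv2.imwrite(f"pics/{n}0.png",p["pixels"][:,:,::-1])
    for t in["large_weight_center","medium_weight_center","small_weight_center","tray","pan_center","wood_box","honey_jar","jam_jar","mug"]:
        for d in arm.mark_of(p,t)[:4]:
            q=np.array(d["position"]);c=p["K"]@(p["R"]@q+p["t"]);print(n,t,round(d["conf"],2),np.round(q,3),np.round(c[:2]/c[2]))
E
```

```text
pics
{'time_s': 0.0, 'qpos': [-0.993, 0.502, -0.427, 1.551, 0.221, 1.138, -0.21], 'joint_velocities': [-0.001, 0.0, -0.0, 0.001, 0.0, -0.002, -0.001], 'effort': [0.001, -56.952, -5.815, -28.094, 0.011, 0.012, 0.0], 'tool_pos': [0.201, 0.617, 0.23], 'tcp_rot': [0.157, 0.988, -0.001, -0.0], 'wrist_force': [-1.498, 0.285, -0.274], 'ft_torque': [-0.005, 0.004, -0.008], 'gripper_force': 0.0, 'width': 0.085} 0.0187
scene large_weight_center 0.9 [0.407 0.185 0.03 ] [231. 231.]
scene large_weight_center 0.81 [0.403 0.281 0.027] [217. 209.]
scene medium_weight_center 0.63 [0.536 0.226 0.027] [270. 207.]
scene small_weight_center 0.58 [0.55  0.307 0.02 ] [263. 189.]
scene tray 0.57 [ 0.534  0.229 -0.004] [269. 214.]
scene pan_center 0.7 [ 0.532 -0.249  0.121] [354. 319.]
scene wood_box 0.63 [ 0.449 -0.009  0.001] [276. 285.]
scene honey_jar 0.83 [ 0.603 -0.006 -0.004] [330. 264.]
scene jam_jar 0.58 [ 0.712 -0.046 -0.002] [374. 261.]
scene mug 0.6 [ 0.711  0.091 -0.   ] [348. 225.]
top large_weight_center 0.89 [0.407 0.282 0.031] [195. 301.]
top large_weight_center 0.82 [0.513 0.153 0.034] [250. 256.]
top large_weight_center 0.7 [0.407 0.18  0.026] [239. 301.]
top medium_weight_center 0.54 [0.534 0.227 0.027] [219. 248.]
top small_weight_center 0.55 [0.554 0.307 0.019] [187. 240.]
top tray 0.78 [ 0.538  0.231 -0.002] [220. 247.]
top pan_center 0.74 [ 0.53  -0.255  0.121] [429. 245.]
top wood_box 0.75 [ 0.449 -0.004  0.001] [316. 283.]
top wood_box 0.64 [ 0.609 -0.002 -0.003] [315. 217.]
top honey_jar 0.61 [ 0.611 -0.001 -0.003] [314. 217.]
top jam_jar 0.96 [ 0.71  -0.041 -0.   ] [330. 177.]
top mug 0.6 [ 0.708  0.084 -0.002] [280. 178.]
```

View pics/scene0.png

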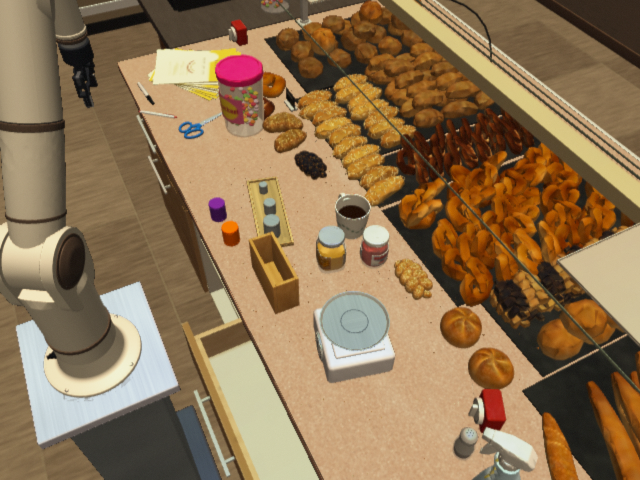

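```bash
python3 - <<'E'
import cv2
i=cv2.imread("pics/top0.png")[180:340,150:350]
cv2.imwrite("pics/topcrop.png",cv2.resize(i,None,fx=3.7,fy=3.7,interpolation=cv2.INTER_CUBIC))
E
```

```text
(no output)
```

View pics/topcrop.png

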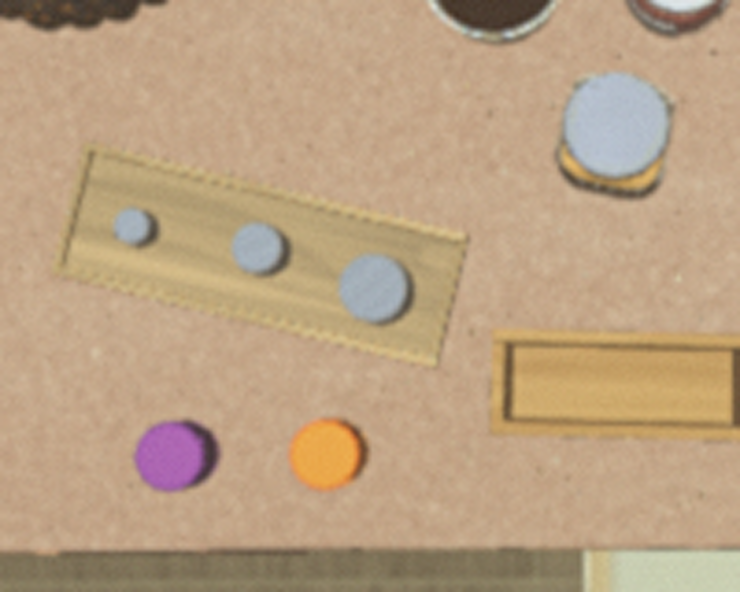

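The candidates in the top picture are purple (196,303), orange (238,303) and plain steel (251,257). The crop confirms that the steel one is in the tray and is the widest of the three there, so it's the large weight. The medium is at (220,247) and the small at (186,241). The scale stands on the right, with the pan at (429,245).

```bash
cat > h.py <<'E'
from station import arm
import numpy as np, cv2
from scipy.spatial.transform import Rotation as Ro
def ray(p,u,v,z):
    d=p["R"].T@np.linalg.solve(p["K"],[u,v,1]); c=-p["R"].T@p["t"]
    return c+d*(z-c[2])/d[2]
def disk(p,u,v,r,z,lo,hi):
    """centre of the flat grey-blue top near (u,v)"""
    im=p["pixels"].astype(int); m=(im[...,2]>im[...,0]+5)
    yy,xx=np.mgrid[:480,:640]; m&=np.hypot(xx-u,yy-v)<r
    n,l,s,c=cv2.connectedComponentsWithStats(m.astype(np.uint8))
    k=1+s[1:,4].argmax(); return c[k],s[k],ray(p,*c[k],z)
def delta(target,yaw_y=None):
    """shift mm in tool axes, turn about tool z so that tool y lies along world angle yaw_y"""
    s=arm.observe(); R=Ro.from_quat(s["tcp_rot"]); d=R.inv().apply(np.array(target)-s["tool_pos"])*1e3
    a=None
    if yaw_y is not None:
        y=R.apply([0,1,0]); w=yaw_y-np.arctan2(y[1],y[0]); a=-np.array([(w+np.pi)%(2*np.pi)-np.pi,(w)%(2*np.pi)-np.pi])
    return np.round(d,1),a,R.as_matrix().round(3).tolist()
E
python3 - <<'E'
from h import *
p=arm.grab_frame("top")
L=disk(p,251,257,14,.062,0,0);M=disk(p,220,247,12,.048,0,0);S=disk(p,186,241,10,.038,0,0);N=disk(p,429,245,40,.128,0,0)
for n,x in zip("LMSN",(L,M,S,N)):print(n,x[0].round(1),x[1],x[2].round(4))
r=arm.silhouettes(p,"pan_center")
for q in r[:2]:
    (c,rad)=cv2.minEnclosingCircle(cv2.findNonZero(q["region"].astype(np.uint8)));print(q["conf"],c,rad,ray(p,*c,.128))
rt=arm.silhouettes(p,"tray")
if rt: 
    b=cv2.minAreaRect(cv2.findNonZero(rt[0]["region"].astype(np.uint8)));print(b,[ray(p,*k,.014)[:2].round(3) for k in cv2.boxPoints(b)])
d=S[2]-L[2];yaw=np.arctan2(d[1],d[0])-np.pi/2;print("yaw",np.degrees(yaw),np.hypot(*d[:2]))
print(delta([*L[2][:2],.24],yaw))
E
```

```text
L [250.2 257.3] [242 249  17  17 222] [0.5092 0.1488 0.062 ]
M [218.8 246.4] [213 241  12  12 114] [0.5359 0.2245 0.048 ]
S [185.2 240.6] [182 237   8   8  51] [0.5511 0.3063 0.038 ]
N [428.8 245.1] [ 398  215   62   62 2976] [ 0.53   -0.2529  0.128 ]
0.76 (429.6261291503906, 245.05856323242188) 34.390262603759766 [ 0.53013188 -0.25463699  0.128     ]
((220.058837890625, 248.76473999023438), (107.20074462890625, 37.350486755371094), 14.03624439239502) [array([0.521, 0.364]), array([0.609, 0.343]), array([0.544, 0.091]), array([0.457, 0.113])]
yaw -14.911834467527965 0.1630203867060186
(array([-438.1, -350.9,   -8.7]), array([ 1.51630049, -1.62529216]), [[-0.951, 0.31, 0.0], [0.31, 0.951, 0.0], [-0.0, 0.0, -1.0]])
```

```bash
python3 -m crank '[[-110,-88,-5,0,0,0.12],[-220,-176,-8,0,0,0.26],[-436,-350,-8,0,0,1.5],[-436,-350,-8,0,0,1.5],[-436,-350,-8,0,0,1.5],[-436,-350,-8,0,0,1.5],[-436,-350,-8,0,0,1.5],[-436,-350,-8,0,0,1.5],[-436,-350,-8,0,0,1.5],[-436,-350,-8,0,0,1.5],[-436,-350,-8,0,0,1.5],[-436,-350,-8,0,0,1.5],[-436,-350,-8,0,0,1.5],[-436,-350,-8,0,0,1.5],[-436,-350,-8,0,0,1.5],[-436,-350,-8,0,0,1.5]]' 62 60
python3 - <<'E'
from h import *
p=arm.grab_frame("wrist");cv2.imwrite("pics/w1.png",p["pixels"][:,:,::-1])
for t in["large_weight_center","small_weight_center","medium_weight_center"]:
    for d in arm.mark_of(p,t)[:4]:print(t,d["conf"],np.round(d["position"],4))
print(delta([.511,.15,.02],np.radians(-14.5)),arm.observe()["qpos"])
E
```

```text
time_s: 2.75
tool_pos: [0.5066, 0.1522, 0.2393]
tcp_rot: [0.787, 0.617, 0.0, -0.0]
wrist_force: [-0.2, -0.3, -0.2]
width: 0.062
gripper_force: 0.0
large_weight_center 0.74 [0.4056 0.2769 0.0256]
large_weight_center 0.67 [0.4058 0.1783 0.0317]
large_weight_center 0.63 [0.5048 0.15   0.0323]
small_weight_center 0.6 [0.5532 0.3084 0.0189]
medium_weight_center 0.92 [0.5393 0.2281 0.0217]
(array([-1.000e-01,  4.000e+00,  2.193e+02]), array([ 0.01038271, -3.13120994]), [[0.24, 0.971, -0.0], [0.971, -0.24, 0.0], [0.0, -0.0, -1.0]]) [-0.38184779  0.24452822  0.04898064  1.85868272 -0.01394438  1.03867595
 -0.56993722]
```

View pics/w1.png

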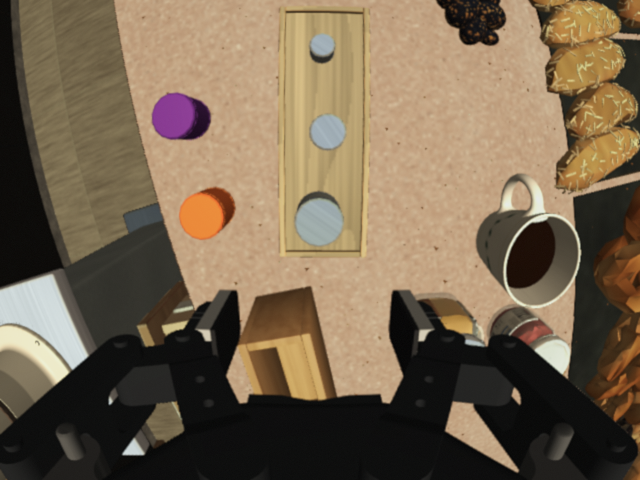

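The wrist view shows the tray lined up with the image columns. The large steel weight is at (319,221), the medium at (327,131), the small at (322,46) and the look-alikes at (205,213) and (180,115). I'll work out exact tops from this view next.

```bash
cat >> h.py <<'E'
def fray(p,u,v,z):
    K=p["K"]; a=np.array([(u-K[0,2])/K[0,0],(v-K[1,2])/K[1,1]]); th=np.hypot(*a)
    d=p["R"].T@np.r_[a/th*np.sin(th),np.cos(th)]; c=-p["R"].T@p["t"]; return c+d*(z-c[2])/d[2]
def fdisk(p,u,v,r,z):
    im=p["pixels"].astype(int); m=(im[...,2]>im[...,0]+5)
    yy,xx=np.mgrid[:480,:640]; m&=np.hypot(xx-u,yy-v)<r
    n,l,s,c=cv2.connectedComponentsWithStats(m.astype(np.uint8)); k=1+s[1:,4].argmax()
    P=np.argwhere(l==k)[:,::-1]; W=np.array([fray(p,*q,z) for q in P]); (cc,rr)=cv2.minEnclosingCircle(W[:,:2].astype(np.float32)*1000)
    return s[k],W.mean(0).round(4),np.round(cc,1),round(rr,1)
E
python3 - <<'E'
from h import *
p=arm.grab_frame("wrist")
for a in[(319,221,32,.062),(327,131,26,.048),(322,46,18,.038)]:print(fdisk(p,*a))
E
```

```text
(array([ 296,  199,   45,   45, 1546], dtype=int32), array([0.5094, 0.1511, 0.062 ]), array([509.1, 150.9]), 19.9)
(array([310, 114,  33,  33, 835], dtype=int32), array([0.536 , 0.2271, 0.048 ]), array([536. , 227.1]), 14.7)
(array([310,  33,  22,  21, 350], dtype=int32), array([0.5513, 0.3098, 0.038 ]), array([551.3, 309.9]), 10.1)
```

```bash
python3 -m crank '[[0,3,45,0,0,0],[0,3,90,0,0,0],[0,3,135,0,0,0],[0,3,170,0,0,0],[0,3,195,0,0,0],[0,3,210,0,0,0],[0,3,219,0,0,0],[0,3,219,0,0,0],[0,3,219,0,0,0]]' 62 60
python3 -m crank '[[0,0,0,0,0,0],[0,0,0,0,0,0],[0,0,0,0,0,0],[0,0,0,0,0,0],[0,0,0,0,0,0],[0,0,0,0,0,0],[0,0,0,0,0,0]]' 30 70
```

```text
time_s: 3.9
tool_pos: [0.5113, 0.1499, 0.0213]
tcp_rot: [0.788, 0.616, 0.001, 0.0]
wrist_force: [0.3, -0.8, -0.8]
width: 0.062
gripper_force: 0.0
time_s: 4.6
tool_pos: [0.511, 0.15, 0.0219]
tcp_rot: [0.788, 0.616, 0.001, 0.0]
wrist_force: [-1.8, 0.2, 6.1]
width: 0.0426
gripper_force: 70.2
```

```bash
python3 -m crank '[[0,0,-10,0,0,0],[0,0,-35,0,0,0],[0,0,-75,0,0,0],[0,0,-120,0,0,0],[0,0,-165,0,0,0],[0,0,-200,0,0,0],[0,0,-220,0,0,0],[0,0,-225,0,0,0],[0,0,-225,0,0,0]]' - 70
python3 - <<'E'
from h import *
p=arm.grab_frame("wrist");cv2.imwrite("pics/w2.png",p["pixels"][:,:,::-1])
print(delta([.530,-.2535,.245],np.radians(-14.5)),arm.observe()["tool_pos"],arm.observe()["wrist_force"])
E
```

```text
time_s: 5.5
tool_pos: [0.5101, 0.1494, 0.2456]
tcp_rot: [0.788, 0.616, 0.0, 0.0]
wrist_force: [0.2, 0.1, -6.1]
width: 0.0427
gripper_force: 72.6
(array([-385.7,  117.4,   -0.5]), array([ 0.00895118, -3.13264147]), [[0.242, 0.97, -0.002], [0.97, -0.242, -0.001], [-0.001, -0.001, -1.0]]) [0.50935287 0.14914233 0.24436249] [-0.62872429  0.43345301 -6.21456007]
```

View pics/w2.png

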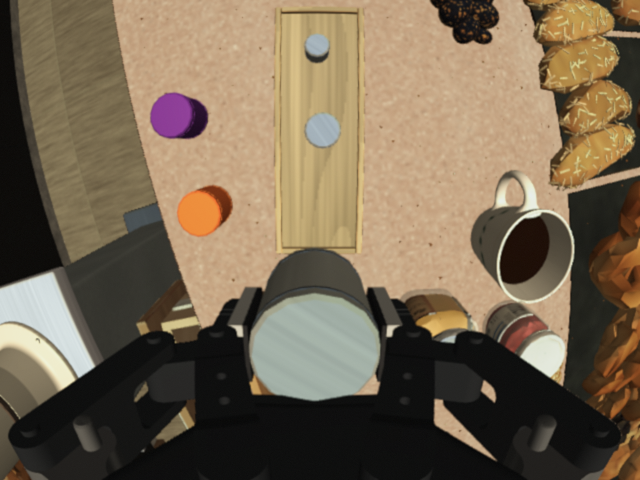

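```bash
python3 -m crank '[[-10,3,0,0,0,0],[-30,9,0,0,0,0],[-60,18,0,0,0,0],[-100,30,0,0,0,0],[-140,43,0,0,0,0],[-180,55,0,0,0,0],[-220,67,0,0,0,0],[-260,79,0,0,0,0],[-300,91,0,0,0,0],[-335,102,0,0,0,0],[-360,109,0,0,0,0],[-378,115,0,0,0,0],[-386,117,0,0,0,0],[-386,117,0,0,0,0],[-386,117,0,0,0,0]]' - 70
python3 - <<'E'
from h import *
p=arm.grab_frame("top");cv2.imwrite("pics/t3.png",p["pixels"][:,:,::-1])
q=arm.grab_frame("wrist");cv2.imwrite("pics/w3.png",q["pixels"][:,:,::-1])
for n,x in(("t",p),("w",q)):
  for t in("pan_center","large_weight_center"):
    for d in arm.mark_of(x,t)[:3]:print(n,t,d["conf"],np.round(d["position"],4))
print(delta([.530,-.2535,.245]),arm.observe()["tool_pos"])
E
```

```text
time_s: 7.05
tool_pos: [0.5302, -0.2519, 0.2443]
tcp_rot: [0.788, 0.616, -0.0, -0.001]
wrist_force: [0.2, 1.1, -5.4]
width: 0.0423
gripper_force: 72.5
t pan_center 0.71 [ 0.5295 -0.2552  0.1218]
t large_weight_center 0.86 [0.4079 0.2789 0.0266]
t large_weight_center 0.76 [0.407  0.1838 0.0262]
t large_weight_center 0.68 [ 0.5305 -0.2518  0.256 ]
w large_weight_center 0.84 [ 0.5279 -0.2485  0.2535]
(array([-1.4, -0.6,  0.4]), None, [[0.24, 0.971, 0.0], [0.971, -0.24, 0.0], [0.0, 0.0, -1.0]]) [ 0.53088969 -0.25229552  0.24539146]
```

View pics/w3.png

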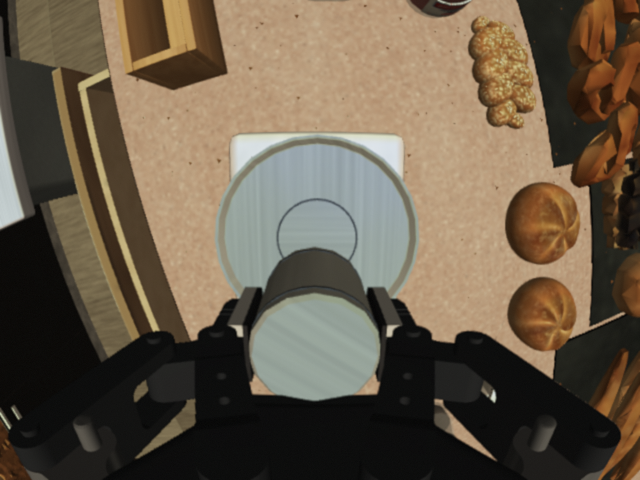

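The weight, at (315,347), hangs straight in front of the pan. The ring centre is at (317,236). I'll convert both with the calibration.

```bash
python3 - <<'E'
from h import *
p=arm.grab_frame("wrist");g=cv2.cvtColor(p["pixels"],cv2.COLOR_RGB2GRAY).astype(int)
# dark ring pixels near 317,236
yy,xx=np.mgrid[:480,:640];bl=cv2.GaussianBlur(g.astype(np.float32),(0,0),5)
m=(g<bl-12)&(np.hypot(xx-317,yy-237)<48)&(np.hypot(xx-317,yy-237)>30)&(yy<252)
W=np.array([fray(p,x,y,.122)[:2] for y,x in np.argwhere(m)])
A=np.c_[2*W,np.ones(len(W))];s=np.linalg.lstsq(A,(W**2).sum(1),rcond=None)[0];print(len(W),s[:2],np.sqrt(s[2]+s[:2]@s[:2]))
print("weight",fray(p,315,347,.2855),arm.observe()["tool_pos"])
E
```

```text
445 [ 0.5307876  -0.25274697] 0.029398209536305564
weight [ 0.53104021 -0.2487568   0.2855    ] [ 0.53087345 -0.25256403  0.24544799]
```

```bash
python3 -m crank '[[-1,0,25,0,0,0],[-1,0,55,0,0,0],[-1,0,80,0,0,0],[-1,0,95,0,0,0],[-1,0,103,0,0,0],[-1,0,106,0,0,0],[-1,0,108,0,0,0],[-1,0,110,0,0,0],[-1,0,111,0,0,0],[-1,0,112,0,0,0],[-1,0,113,0,0,0],[-1,0,113,0,0,0],[-1,0,113,0,0,0]]' - 70
```

```text
time_s: 8.7
tool_pos: [0.5313, -0.2547, 0.1329]
tcp_rot: [0.788, 0.616, 0.0, 0.001]
wrist_force: [2.5, -1.7, -1.6]
width: 0.0428
gripper_force: 72.8
```

```bash
python3 -m crank '[[0,0,1,0,0,0],[0,0,2,0,0,0],[0,0,2,0,0,0],[0,0,2,0,0,0]]' - 70
python3 -m crank '[[0,0,0,0,0,0],[0,0,0,0,0,0],[0,0,0,0,0,0],[0,0,0,0,0,0],[0,0,0,0,0,0],[0,0,0,0,0,0]]' 62 70
```

```text
time_s: 9.1
tool_pos: [0.5312, -0.2546, 0.1307]
tcp_rot: [0.788, 0.616, 0.0, 0.001]
wrist_force: [3.5, -1.4, -0.0]
width: 0.0422
gripper_force: 73.1
time_s: 9.7
tool_pos: [0.5303, -0.2542, 0.1302]
tcp_rot: [0.788, 0.616, -0.0, -0.0]
wrist_force: [0.1, 0.6, -0.2]
width: 0.0621
gripper_force: 0.0
```

```bash
python3 -m crank '[[0,0,-10,0,0,0],[0,0,-25,0,0,0],[0,0,-50,0,0,0],[0,0,-80,0,0,0],[0,0,-105,0,0,0],[0,0,-115,0,0,0],[0,0,-115,0,0,0],[0,0,-115,0,0,0]]' 62 70
python3 - <<'E'
from h import *
p=arm.grab_frame("wrist");cv2.imwrite("pics/w4.png",p["pixels"][:,:,::-1])
for d in arm.mark_of(p,"large_weight_center")[:3]:print(d["conf"],np.round(d["position"],4))
print(delta([.5515,.3085,.245],np.radians(-14.5)),arm.observe()["tool_pos"])
E
```

```text
time_s: 10.5
tool_pos: [0.53, -0.254, 0.2448]
tcp_rot: [0.788, 0.616, -0.0, -0.0]
wrist_force: [-0.6, 0.2, -0.1]
width: 0.062
gripper_force: 0.0
0.64 [ 0.5248 -0.2554  0.1437]
(array([ 550.9, -114.5,   -0.8]), array([ 0.00912986, -3.1324628 ]), [[0.242, 0.97, -0.003], [0.97, -0.242, 0.001], [0.0, -0.003, -1.0]]) [ 0.52949228 -0.2537811   0.24376083]
```

View pics/w4.png

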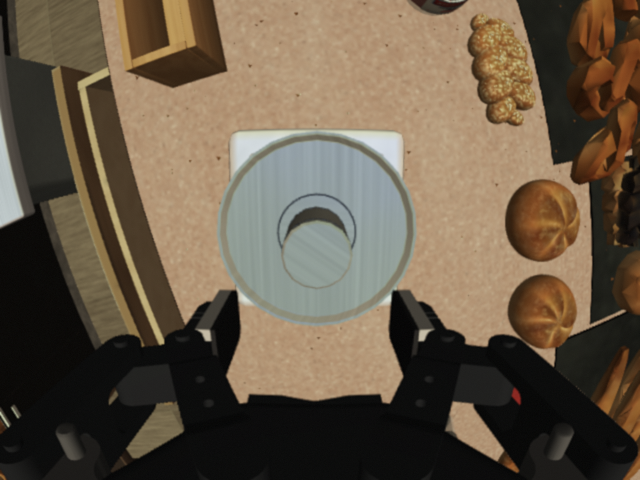

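The large weight stands upright with its top at (316,254), and the ring's centre is at about (316,230). I'll measure it from this viewpoint, then go for the small weight.

```bash
python3 - <<'E'
from h import *
p=arm.grab_frame("wrist");print(fray(p,316.5,254,.170),fray(p,316.5,230,.1143),arm.observe()["tool_pos"])
E
python3 -m crank '[[50,-10,0,0,0,0],[100,-21,0,0,0,0],[150,-31,0,0,0,0],[200,-42,0,0,0,0],[250,-52,0,0,0,0],[300,-62,0,0,0,0],[350,-73,0,0,0,0],[400,-83,0,0,0,0],[450,-94,0,0,0,0],[500,-104,0,0,0,0],[535,-111,0,0,0,0],[550,-114,0,0,0,0],[550,-114,0,0,0,0],[550,-114,0,0,0,0],[550,-114,0,0,0,0]]' 38 60
python3 - <<'E'
from h import *
p=arm.grab_frame("wrist");cv2.imwrite("pics/w5.png",p["pixels"][:,:,::-1])
for d in arm.mark_of(p,"small_weight_center")[:2]:
    print(d["conf"],np.round(d["position"],4))
for d in arm.silhouettes(p,"small_weight_center")[:2]:
    m=np.argwhere(d["region"]);c=m.mean(0)[::-1];print(d["conf"],c,m.min(0),m.max(0))
    print(fdisk(p,*c,24,.038))
print(delta([.5515,.3085,.009],np.radians(-14.5)),arm.observe()["tool_pos"])
E
```

```text
[ 0.52994233 -0.25280063  0.17      ] [ 0.53067402 -0.2505433   0.1143    ] [ 0.52953776 -0.25379693  0.2437398 ]
time_s: 12.15
tool_pos: [0.5532, 0.3041, 0.2448]
tcp_rot: [0.789, 0.614, -0.001, 0.001]
wrist_force: [0.3, -0.4, -0.1]
width: 0.0382
gripper_force: 0.0
0.84 [0.5509 0.305  0.0222]
0.87 [312.30458716 208.32293578] [195 301] [222 324]
(array([302, 201,  21,  20, 324], dtype=int32), array([0.5514, 0.3092, 0.038 ]), array([551.5, 309.2]), 9.9)
(array([  3.1,  -2.6, 236.5]), array([ 0.00622269, -3.13536997]), [[0.244, 0.97, 0.0], [0.97, -0.244, -0.001], [-0.0, 0.0, -1.0]]) [0.55325036 0.30496518 0.24546423]
```

View pics/w5.png

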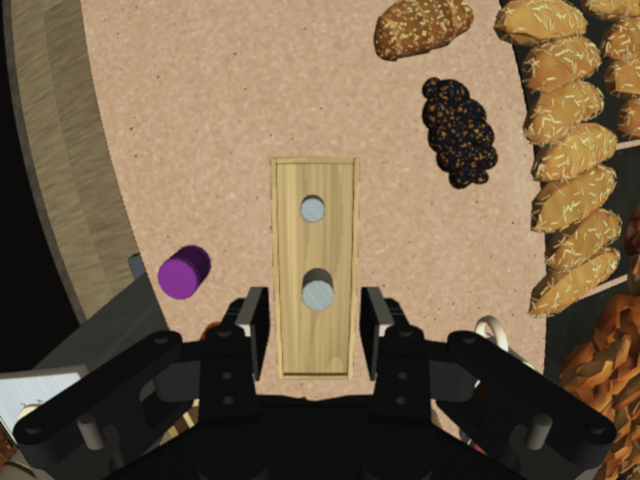

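```bash
python3 -m crank '[[3,-3,45,0,0,0],[3,-3,90,0,0,0],[3,-3,135,0,0,0],[3,-3,175,0,0,0],[3,-3,205,0,0,0],[3,-3,222,0,0,0],[3,-3,230,0,0,0],[3,-3,234,0,0,0],[3,-3,235,0,0,0],[3,-3,235,0,0,0]]' 32 40
python3 -m crank '[[0,0,0,0,0,0],[0,0,0,0,0,0],[0,0,0,0,0,0],[0,0,0,0,0,0],[0,0,0,0,0,0],[0,0,0,0,0,0]]' 10 40
```

```text
time_s: 13.3
tool_pos: [0.5515, 0.3112, 0.0118]
tcp_rot: [0.788, 0.616, 0.001, 0.0]
wrist_force: [0.9, 0.5, -0.5]
width: 0.032
gripper_force: 0.0
time_s: 13.9
tool_pos: [0.5516, 0.3113, 0.012]
tcp_rot: [0.788, 0.616, 0.001, 0.0]
wrist_force: [-0.4, -1.0, 6.8]
width: 0.0225
gripper_force: 39.3
```

```bash
python3 -m crank '[[0,0,-10,0,0,0],[0,0,-35,0,0,0],[0,0,-75,0,0,0],[0,0,-120,0,0,0],[0,0,-165,0,0,0],[0,0,-205,0,0,0],[0,0,-238,0,0,0],[0,0,-248,0,0,0],[0,0,-248,0,0,0]]' - 40
python3 - <<'E'
from h import *
print(delta([.531,-.2515,.26],np.radians(-14.5)),arm.observe()["tool_pos"],arm.observe()["wrist_force"])
E
```

```text
time_s: 14.8
tool_pos: [0.5512, 0.3111, 0.2605]
tcp_rot: [0.788, 0.616, 0.002, 0.0]
wrist_force: [0.3, 0.4, -1.7]
width: 0.0225
gripper_force: 39.4
(array([-550.8,  116.3,   -0.7]), array([ 0.00912173, -3.13247092]), [[0.242, 0.97, 0.003], [0.97, -0.242, 0.002], [0.003, 0.003, -1.0]]) [0.55116889 0.3111029  0.26048276] [ 0.26114965  0.4473019  -1.67994648]
```

```bash
python3 -m crank '[[-10,2,0,0,0,0],[-30,6,0,0,0,0],[-65,14,0,0,0,0],[-110,23,0,0,0,0],[-155,33,0,0,0,0],[-200,42,0,0,0,0],[-245,52,0,0,0,0],[-290,61,0,0,0,0],[-335,71,0,0,0,0],[-380,80,0,0,0,0],[-425,90,0,0,0,0],[-465,98,0,0,0,0],[-500,106,0,0,0,0],[-525,111,0,0,0,0],[-542,114,0,0,0,0],[-550,116,0,0,0,0],[-550,116,0,0,0,0],[-550,116,0,0,0,0]]' - 40
python3 - <<'E'
from h import *
s=arm.observe();print(s["tool_pos"])
p=arm.grab_frame("wrist");cv2.imwrite("pics/w6.png",p["pixels"][:,:,::-1])
q=arm.grab_frame("scene");cv2.imwrite("pics/s6.png",cv2.resize(q["pixels"][200:380,260:440,::-1],None,fx=3.2,fy=3.2,interpolation=cv2.INTER_CUBIC))
for x in(p,q):
  for t in("large_weight_center","small_weight_center"):
    for d in arm.mark_of(x,t)[:3]:print(t,d["conf"],np.round(d["position"],4))
E
```

```text
time_s: 16.6
tool_pos: [0.5295, -0.2502, 0.2574]
tcp_rot: [0.788, 0.616, -0.0, -0.001]
wrist_force: [0.7, -0.3, -1.5]
width: 0.0223
gripper_force: 39.4
[ 0.52953759 -0.25024164  0.25744704]
large_weight_center 0.62 [ 0.5284 -0.2565  0.1411]
large_weight_center 0.88 [0.4064 0.1858 0.031 ]
large_weight_center 0.63 [ 0.5281 -0.2574  0.141 ]
large_weight_center 0.59 [0.4016 0.2791 0.0275]
small_weight_center 0.59 [ 0.528  -0.2522  0.2664]
```

View pics/w6.png

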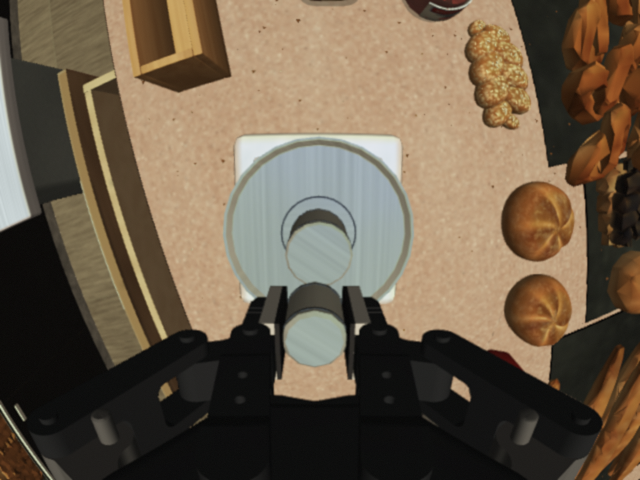

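The small weight is held upright at (315,338), with the large one behind and below it at (319,253). I'll compute the horizontal offset between them and the descent.

```bash
python3 - <<'E'
from h import *
p=arm.grab_frame("wrist");s=arm.observe();R=Ro.from_quat(s["tcp_rot"])
im=p["pixels"].astype(int);
def top(u,v,r,z):
    (c,rr)=(None,None)
    g=cv2.medianBlur(cv2.cvtColor(p["pixels"],cv2.COLOR_RGB2GRAY),3)
    h=cv2.HoughCircles(g,cv2.HOUGH_GRADIENT,1.2,20,param1=60,param2=12,minRadius=r-5,maxRadius=r+5)[0]
    h=h[np.hypot(h[:,0]-u,h[:,1]-v)<8]; print(h[:3]); return fray(p,*h[0,:2],z) if len(h) else fray(p,u,v,z)
L=top(319,253,32,.170);S=top(315,338,31,s["tool_pos"][2]+.026)
print(L,S,s["tool_pos"],"L-S tool",R.inv().apply(L-S)*1e3,"L-TCP tool",R.inv().apply(L-s["tool_pos"])*1e3)
E
```

```text
[[317.40002 257.40002  34.92   ]]
[[315.   339.    28.64]]
[ 0.53016325 -0.25589937  0.17      ] [ 0.52940753 -0.25149523  0.28435677] [ 0.53040782 -0.25038918  0.25835677] L-S tool [ -4.10867781   1.78044693 114.35639984] L-TCP tool [-5.41925698  1.07799135 88.35615229]
```

```bash
python3 -m crank '[[-2,0,15,0,0,0],[-2,0,35,0,0,0],[-2,0,52,0,0,0],[-2,0,62,0,0,0],[-2,0,68,0,0,0],[-2,0,71,0,0,0],[-2,0,71,0,0,0],[-2,0,71,0,0,0],[-2,0,71,0,0,0]]' - 40
python3 - <<'E'
from h import *
q=arm.grab_frame("scene");cv2.imwrite("pics/s7.png",cv2.resize(q["pixels"][240:360,280:420,::-1],None,fx=5,fy=5,interpolation=cv2.INTER_CUBIC))
s=arm.observe();print(s["tool_pos"],s["wrist_force"])
for x in([.530,-.253,.170],[.530,-.253,.114],list(s["tool_pos"]-[0,0,.006]),list(s["tool_pos"]+[0,0,.026])):
    c=q["K"]@(q["R"]@np.array(x)+q["t"]);print((c[:2]/c[2]-[280,240])*5)
E
```

```text
time_s: 17.85
tool_pos: [0.5302, -0.2533, 0.188]
tcp_rot: [0.788, 0.616, 0.0, 0.001]
wrist_force: [0.3, -0.2, -0.8]
width: 0.0223
gripper_force: 39.4
[ 0.53010152 -0.25322322  0.18797854] [ 0.01175927 -0.75034903 -0.4644187 ]
[374.15687186 340.94899993]
[367.00703384 414.37524802]
[376.22953267 324.87540323]
[380.62355336 279.85860968]
```

View pics/s7.png

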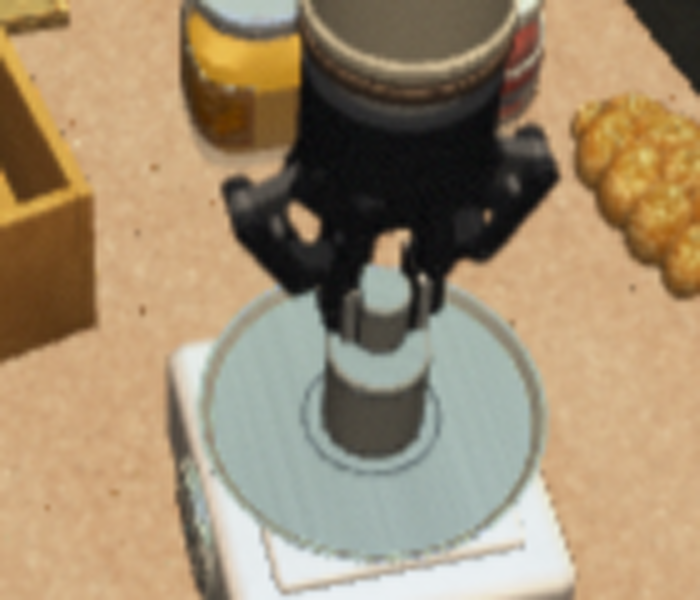

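The small weight sits centred above the large one. In the crop its top is at (386,287) and the large top is at about (380,349). Both are shifted by the same few pixels from the prediction, so the gap is about 11.5 mm. I'll trim it by 1.5 mm and check the contact force.

```bash
python3 -m crank '[[0,0,1,0,0,0],[0,0,1.5,0,0,0],[0,0,1.5,0,0,0],[0,0,1.5,0,0,0],[0,0,1.5,0,0,0]]' - 40
python3 - <<'E'
from h import *
F=[];T=[]
for i in range(8):
    p=arm.grab_frame("wrist");s=arm.observe();F.append(s["wrist_force"]);T.append(s["tool_pos"])
print(np.mean(F,0),np.std(F,0),np.mean(T,0),np.std(T,0),np.abs(s["joint_velocities"]).max())
E
```

```text
time_s: 18.4
tool_pos: [0.5297, -0.253, 0.1858]
tcp_rot: [0.788, 0.616, -0.0, -0.0]
wrist_force: [0.1, -0.5, -1.1]
width: 0.0228
gripper_force: 39.4
[ 0.21527248  0.05181645 -0.98580676] [0.40551748 0.43695752 0.24591709] [ 0.52968199 -0.25303736  0.18578373] [1.54758936e-05 2.10882848e-05 1.26381407e-05] 0.001347883153438037
```

```bash
python3 -c "
from station import arm
print(arm.close_job())"
```

```text
the job is handed in; nothing more can be done
None
```

The job is handed in: the large weight stands upright in the middle of the scale's pan, and the arm is holding the small one upright, centred about 1 cm above it without touching; the medium weight is still in the tray, and no contact with the box, jars or mug showed up.

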